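# Hang the drilled fork on the tree beside its own kind

## Task

The fork standing in the drilling nest (the aluminium one next to the cylinder) is finished: see whether it is a long narrow one or a short wide one. First turn the tree until the free arm paired with the arm carrying the same kind of fork is over the pointer, then lift the finished fork out and lower it gently astride that arm, so that it hangs there upright with the arm still over the pointer. Leave the fork in the waiting nest, the forks already hung and the other things on the bench alone.

Things in the scene. Friction and masses are not known exactly. Their poses are not given: they have to be found in the camera images.
- yoke_long: the long narrow fork: aluminium clevis fork, 139 mm tall, 56 wide (y), 20 thick (x): two legs down, each 14 wide and 85 long, 28 apart, their last 20 mm dark steel shoes; on them a bridge 14 high; on its centre an upright shank 14 x 14, 40 tall. z up. Stands legs down in the drilling or the waiting nest (varies). Origin: midway between the feet, underside.
- yoke_short: the short wide fork: aluminium clevis fork, 104 mm tall, 84 wide (y), 20 thick (x): two legs down, each 14 wide and 50 long, 56 apart, their last 20 mm dark steel shoes; on them a bridge 14 high; on its centre an upright shank 14 x 14, 40 tall. z up. Stands legs down in the drilling or the waiting nest (varies). Origin: midway between the feet, underside.
- yoke_long_saddle (a point): saddle of yoke_long: centre of the underside of its bridge, 85 mm above its origin, 54 mm below the shank's top
- yoke_short_saddle (a point): saddle of yoke_short: centre of the underside of its bridge, 50 mm above its origin, 54 mm below the shank's top
- hung_long: a long narrow fork, the same as yoke_long. Hangs astride arm1 or arm3 of the tree (varies), its bridge on the arm 100 mm from the tree's axis. Origin: centre of the bridge's underside. y is its width, z up
- hung_short: a short wide fork, the same as yoke_short. Hangs astride arm1 or arm3 of the tree (varies), its bridge on the arm 100 mm from the tree's axis. Origin: centre of the bridge's underside. y is its width, z up
- drill_nest (a point): drilling nest of the fixed slide bed: middle of its slot's floor, 40 mm over the bench. Aluminium; end plate (to 65 mm over the bench) 54 mm away in the bed's +y, cylinder block (to 80 mm) centred 105 mm away in +y. The slot runs along y, 23.6 mm wide, walls 22 mm above its floor, open on top: a fork lifts straight out
- wait_nest (a point): waiting nest of the same bed, 150 mm from the drilling nest in the bed's -y: the same slot, black plastic, no cylinder. Its fork stays
- tree (a joint): turning of the tree about its upright axis, rad; 0 at the start, positive counter-clockwise from above, stops at -2.8 and 2.8. Turned by pushing an arm sideways (1 N at 100 mm from the axis when slow, up to 4 N at 1 rad/s); it does not coast and stays where it is left
- tree_hub (a point): on the tree's axis, level with the arms' tops, 130 mm over the bench; turns with the tree. Steel post 28 mm across (48 mm collar at the arms, top 16 mm above them); four level radial arms at 0, 70, 180, 250 degrees from its +x (arm0 to arm3), counter-clockwise. Pairs: arm0 + arm1 and arm2 + arm3, 70 degrees apart, joined by a flat steel web just below the arms' tops within 72 mm of the axis
- load_mark (a point): the pointer: an aluminium arrow on the fixed plate under the tree, 24 mm wide, pointing outward roughly to the robot. This point is on it 144 mm from the tree's axis, 12 mm above the bench; an arm's tip straight above it is 'over the pointer'
- arm0_tip (a point): end of arm0, a free arm paired with arm1: 144 mm from the tree's axis, on the arm's centre line, level with its top. Each arm is a steel bar 12 mm wide and 14 high with a flat top, ending in an upturned lip 8 mm thick that rises 14 mm above the top
- arm1_tip (a point): the same point of arm1, an occupied arm
- arm2_tip (a point): the same point of arm2, a free arm paired with arm3
- arm3_tip (a point): the same point of arm3, an occupied arm
- oil_bottle: bystander: grey plastic bottle, 56 mm across, 130 mm tall; origin at the centre of its underside
- wrench: bystander: steel wrench lying flat, 170 mm long along x; origin at its middle, underside
- bit_cup: bystander: open steel cup, 70 mm across, 70 mm tall; origin at the centre of its underside
Things that resemble listed ones, but are neither listed nor needed, are in the scene too. Leave any orange or turquoise look-alike of the yoke_short alone.

How it is judged:
By the outcome, as a careful person would: the job done as asked, in the order asked, and still so for the second after the job is handed in, with the robot touching nothing.
It also fails if it takes over 64 s, if anything falls off the work surface, if the arm or the gripper's body presses on something with over 40 N, if the wrist force passes 120 N, or if a joint passes its speed limit or range.

## Robot

A 7-joint arm with a two-finger parallel gripper is mounted at the origin on the work surface. World frame = base frame: x ahead of the robot, y to its left, z up, the work surface at z = 0. Lengths are in m, angles in rad, forces in N, time in s.
With the tool pointing down it reaches from about 0.425 to 0.975 m from the base axis. Payload 16.7 kg.
Tool frame: the origin (TCP) lies midway between the tips of the shut fingers; the grasp point (between the pads) lies 19 mm behind it (arm.hold_point_z is the distance from the TCP to the grasp point, in m); z points along the fingers, y is the line along which they close (so a half turn about z gives the same grasp; the last joint's range is limited). The gripper opens to 85 mm and grips with 20 to 120 N. Pads are 22 mm wide; open, the fingers measure 114 mm over their backs; the gripper's body (76 mm by 85 mm) begins 54 mm behind the grasp point. The pads swing forward as they close: fully open they stand 13 mm farther back than shut.
Start: joints at [-1.415, 0.426, 0.074, 1.606, -0.034, 1.111, -0.067], TCP at [0.203, 0.644, 0.231] pointing down, gripper open.
Joint ranges: [-2.85, 2.85], [-0.5, 2.14], [-1.23, 1.37], [0.21, 2.46], [-1.02, 4.16], [0.16, 2.05], [-2.73, 2.73]. Speed limits (rad/s): [1.89, 1.89, 2.39, 2.39, 3.01, 3.01, 3.01].

## Interface

Orientations are given as a unit quaternion [x, y, z, w].
In Python, from bench import arm gives the robot as it stands.
- The arm moves only by the tool send_rows, never from a script. Its arguments are lists of equal length, an entry for each row: "claw": the finger opening in m, from 0 to 0.0854; "dp": the shift along the tool's x, y, z in m, a list of three; "delta_rot": the turn, a rotation vector about the tool's x, y, z in rad, a list of three. A call has 1 to 10 rows; each row is the pose to reach, as a shift and turn from the pose commanded when the call began, along the tool's axes at that moment; what a row does not reach only later rows make up. A row lasts 1/10 s, in which the tool goes at most 50 mm and 8.59 degrees, less where a joint would pass 70% of its speed; a pose out of reach is approached as far as the arm can. A call with a gripper value outside its range is refused whole. The fingers move at their own pace and stop on an object; the grip force is fixed at half the most. Time passes only in rows, so rows that repeat a pose let the fingers close. It gives the time, the measured TCP pose, the force, the opening and the grip force at its end, in the units of the state.
- arm.read_state(): the state, without advancing time (a new reading comes with each control period).
- arm.grab_frame(name): name is "scene" or "top" or "wrist"; returns a dict with "pixels" (384x512x3 uint8, red, green, blue), "fx", "fy", "cx", "cy" (pixels), "camera_from_world" (4x4, takes a point from world to camera coordinates). Camera axes: x right, y down, z forward; pixel columns grow to the right and rows downward; lengths in m; the calibration is good to about 2 mm. The wrist camera is an equidistant fisheye: a pixel r from the principal point sees the ray r / f radians off the axis. A picture is of the moment at which its call begins. There is no depth.
- arm.close_job(): hands the job in; it is judged then, once.
Trained networks look in a picture, given as the dict that the camera call returned (one of the last four; its "shot" number tells which), for a name from the list of things; names that differ only in an ending like _2 or _b are one class to them, and where a whole thing is asked for, a point or a joint stands for the part that bears it (a point fixed in the world has none). Each returns a list of dicts, best first, with "conf" (0 to 1); they miss things now and then, are a little off and sometimes report something else, mostly with a low value. They report only what shows in the picture. A call takes as long as a camera call. They do not tell look-alikes from the thing itself.
- arm.find_in(target, picture): "uv" ([column, row] in pixels, amid what is visible of it).
- arm.place_of(target, picture): "uv" ([column, row] in pixels: a listed point, or the origin of a listed thing).
The state is a dict: "clock": time; "joints": joint angles; "dq": joint speeds; "effort": joint torques, N m; "position": TCP position; "tcp_rot": TCP orientation; "contact_force": force on the tool from outside, world axes, zero at the start; "torque": the same for the moment, N m; "width": opening from 0.0 (shut) to 1.0 (fully open); "grasp_force": force on a finger pad.
Only numpy, scipy, OpenCV 4.12 (cv2) and the standard library are available. Lean on these libraries where they do the work, as an engineer would, in place of code of your own. Each camera call takes 0.05 s, during which the arm holds its last target. There are 200 camera calls.

## Working session

There is one attempt and no reset: what is moved stays moved. The work goes in short steps, Python scripts to look and compute and a tool call to move; the robot and the scene stay as the last step left them, time stands still between calls to the robot, and variables do not carry over. Pictures are saved under pics/ and viewed, at most 10 in all, crops included, and the job is handed in when it is done.

Besides the shell and the picture viewer there is one more tool, called after "Request:" as a command line: name --argument value ..., lists and objects as JSON in quotes. send_rows: Moves the arm, as the interface text tells. Its arguments: {"type":"object","properties":{"claw":{"type":"array","items":{"type":"number"}},"dp":{"type":"array","items":{"type":"array","items":{"type":"number"}}},"delta_rot":{"type":"array","items":{"type":"array","items":{"type":"number"}}}},"required":["claw","dp","delta_rot"]}

```bash
mkdir -p pics; ls; cat > h.py <<'E'
import numpy as np, cv2
from bench import arm
from scipy.spatial.transform import Rotation as R
def ray(f,uv):
    T=np.array(f["camera_from_world"]);x=(uv[0]-f["cx"])/f["fx"];y=(uv[1]-f["cy"])/f["fy"]
    return T[:3,:3].T@np.array([x,y,1.]), -T[:3,:3].T@T[:3,3]
def atz(f,uv,z):
    d,o=ray(f,uv);return o+d*(z-o[2])/d[2]
def tri(obs):
    A=np.zeros((3,3));b=np.zeros(3);res=[]
    for f,uv in obs:
        d,o=ray(f,uv);d=d/np.linalg.norm(d);P=np.eye(3)-np.outer(d,d);A+=P;b+=P@o
    p=np.linalg.solve(A,b)
    return p,[float(np.linalg.norm(np.array(proj(f,p))-uv)) for f,uv in obs]
def proj(f,p):
    T=np.array(f["camera_from_world"]);c=T[:3,:3]@p+T[:3,3]
    return [f["cx"]+f["fx"]*c[0]/c[2],f["cy"]+f["fy"]*c[1]/c[2]]
def save(f,n): cv2.imwrite("pics/"+n,cv2.cvtColor(f["pixels"],cv2.COLOR_RGB2BGR))
E
python3 - <<'E'
from h import *
np.set_printoptions(precision=3,suppress=True)
s=arm.grab_frame("scene");t=arm.grab_frame("top")
im=np.hstack([s["pixels"],t["pixels"]])
save(s,"s0.png");save(t,"t0.png")
for n in ["yoke_long","yoke_short","yoke_long_saddle","yoke_short_saddle","hung_long","hung_short","drill_nest","wait_nest","tree_hub","load_mark","arm0_tip","arm1_tip","arm2_tip","arm3_tip"]:
    r=[[(np.round(d["uv"]).tolist(),round(d["conf"],2)) for d in arm.place_of(n,f)[:3]] for f in (s,t)]
    print(n,r)
    a,b=[arm.place_of(n,f) for f in (s,t)]
    if a and b: print("   ",*tri([(s,a[0]["uv"]),(t,b[0]["uv"])]))
st=arm.read_state();print(st)
E
```

```text
pics
yoke_long [[([215.0, 216.0], 0.89)], [([300.0, 208.0], 0.68)]]
    [ 0.5   -0.176  0.039] [0.014351181710808212, 0.014471559188192951]
yoke_short [[([118.0, 272.0], 0.85), ([168.0, 240.0], 0.84), ([175.0, 294.0], 0.62)], [([397.0, 202.0], 0.84), ([356.0, 163.0], 0.6), ([331.0, 258.0], 0.58)]]
    [ 0.498 -0.502  0.013] [2.552855765466535, 2.3869588386875655]
yoke_long_saddle [[([210.0, 200.0], 0.68)], [([300.0, 204.0], 0.47)]]
    [ 0.493 -0.171  0.132] [2.091718088654629, 2.139977482377856]
yoke_short_saddle [[([171.0, 234.0], 0.87), ([174.0, 287.0], 0.69), ([321.0, 127.0], 0.69)], [([361.0, 163.0], 0.8), ([330.0, 255.0], 0.77), ([410.0, 203.0], 0.77)]]
    [ 0.578 -0.327  0.227] [0.8579114590790926, 0.8125191585763635]
hung_long [[([171.0, 240.0], 0.7), ([325.0, 138.0], 0.63), ([215.0, 212.0], 0.45)], [([152.0, 215.0], 0.56)]]
    [ 0.536 -0.073  0.364] [118.32488402271844, 126.70888995097499]
hung_short [[([359.0, 181.0], 0.73)], [([162.0, 152.0], 0.66), ([349.0, 199.0], 0.3)]]
    [0.681 0.236 0.136] [0.49700103476044394, 0.5024478645366787]
drill_nest [[([217.0, 212.0], 0.6
[... 684 characters left out ...]
], 0.65)]]
    [0.63  0.114 0.118] [1.510486960568823, 1.5226961693084125]
arm3_tip [[([368.0, 197.0], 0.59), ([213.0, 214.0], 0.53)], [([161.0, 135.0], 0.98)]]
    [0.737 0.235 0.125] [1.9288357428906313, 1.8929824656388032]
{'clock': 2.9, 'joints': array([-1.416,  0.426,  0.074,  1.606, -0.034,  1.111, -0.067]), 'dq': array([-0.001, -0.002, -0.001,  0.   ,  0.001,  0.   ,  0.001]), 'effort': array([  0.   , -94.952,   3.757, -46.389,   0.019,   0.002,  -0.   ]), 'position': array([0.203, 0.644, 0.231]), 'tcp_rot': array([ 0.152,  0.988, -0.   , -0.   ]), 'contact_force': array([0.43 , 0.548, 0.895]), 'torque': array([ 0.001, -0.003, -0.022]), 'grasp_force': 0.0, 'width': 0.996958660827005}
```

```bash
python3 - <<'E'
import cv2,numpy as np
t=cv2.imread("pics/t0.png");s=cv2.imread("pics/s0.png")
cv2.imwrite("pics/tz.png",cv2.resize(t[100:300,80:440],None,fx=2.2,fy=2.2,interpolation=cv2.INTER_CUBIC))
cv2.imwrite("pics/sz.png",cv2.resize(s[80:330,80:420],None,fx=2.3,fy=2.3,interpolation=cv2.INTER_CUBIC))
E
```

```text
(no output)
```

View pics/tz.png

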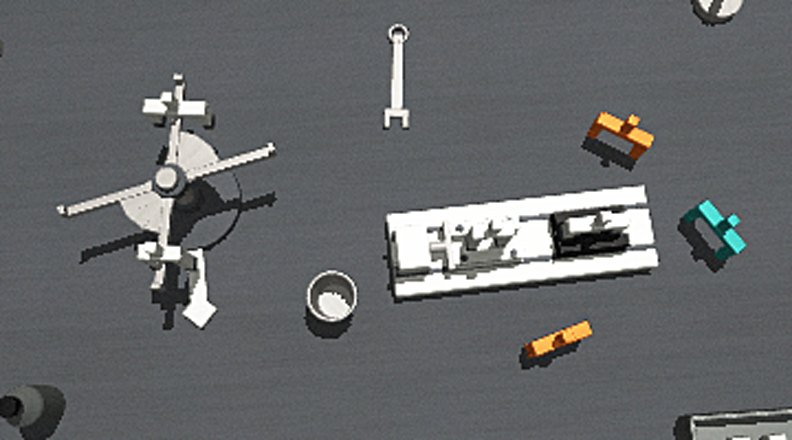

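View pics/sz.png

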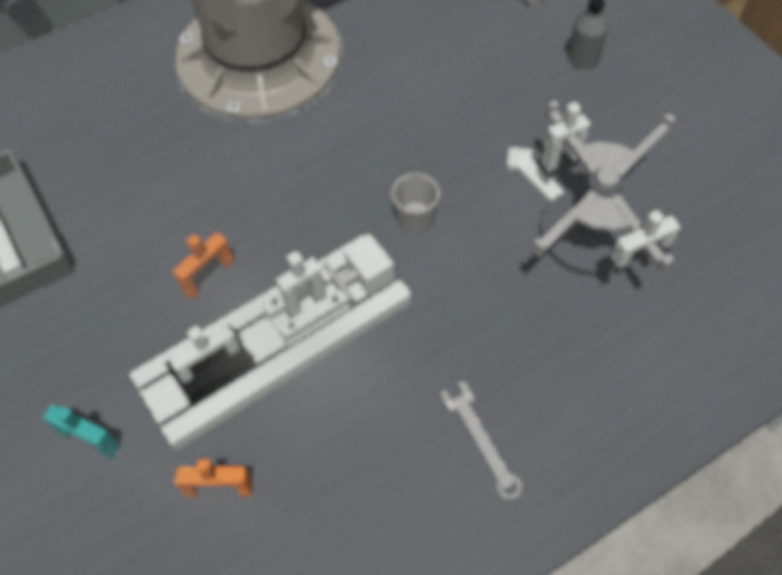

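The drilling nest (scene crop 300,285) holds the narrow, tall aluminium fork, which is yoke_long. The waiting nest (200,350) holds the wide one. The orange and turquoise forks at scene crop (205,262), (85,428) and (213,475) are look-alikes.

On the tree in the top crop, the near arm (157,250) carries the narrow fork and the far arm (177,107) the wide one. Webs join left+near and right+far. The near arm is therefore arm1, so the target is arm0, the left arm with its tip at (65,210). It has to turn counter-clockwise to the pointer at (203,290).

```bash
cat > fit.py <<'E'
from h import *
from scipy.optimize import least_squares
np.set_printoptions(precision=4,suppress=True)
s=arm.grab_frame("scene");t=arm.grab_frame("top")
def get(n,exp):
    o=[]
    for f in (s,t):
        for d in arm.place_of(n,f):
            if np.linalg.norm(np.array(d["uv"])-proj(f,np.array(exp)))<14: o.append((f,d["uv"]));break
    return o
ob={}
for n,e in dict(tree_hub=[.593,.255,.13],load_mark=[.45,.225,.012],arm0_tip=[.56,.39,.13],arm1_tip=[.45,.26,.13],arm2_tip=[.63,.114,.13],arm3_tip=[.737,.235,.13]).items(): ob[n]=get(n,e)
def pts(p):
    x,y,a,b=p;c=np.array([x,y,.13]);D={"tree_hub":c}
    for i,k in enumerate([0,70,180,250]): D[f"arm{i}_tip"]=c+.144*np.array([np.cos(a+np.radians(k)),np.sin(a+np.radians(k)),0])
    D["load_mark"]=np.array([x+.144*np.cos(b),y+.144*np.sin(b),.012]);return D
def res(p):
    D=pts(p);return np.concatenate([np.array(proj(f,D[n]))-uv for n,o in ob.items() for f,uv in o])
q=least_squares(res,[.593,.255,1.85,3.35],loss="soft_l1")
print("hub",q.x[:2],"arm0,pointer deg",np.degrees(q.x[2:]))
D=pts(q.x)
for n,o in ob.items(): print(n,D[n],[("s" if f is s else "t",np.round(np.array(proj(f,D[n]))-uv,1)) for f,uv in o])
ny={n:get(n,e) for n,e in dict(yoke_long=[.5,-.173,.04],yoke_long_saddle=[.497,-.171,.125],drill_nest=[.497,-.17,.04],wait_nest=[.49,-.32,.04],yoke_short=[.48,-.32,.04],yoke_short_saddle=[.48,-.32,.09]).items()}
Z=dict(yoke_long=.04,yoke_long_saddle=.125,drill_nest=.04,wait_nest=.04,yoke_short=.04,yoke_short_saddle=.09)
for n,o in ny.items(): print(n,[("s" if f is s else "t",atz(f,uv,Z[n])[:2]) for f,uv in o])
# bed outline
g=cv2.cvtColor(t["pixels"],cv2.COLOR_RGB2GRAY);L=cv2.createLineSegmentDetector().detect(g)[0][:,0]
for l in L:
    if np.hypot(l[2]-l[0],l[3]-l[1])>35 and 240<l[0]<390 and 170<l[1]<250:
        a,b=atz(t,l[:2],.045),atz(t,l[2:],.045);print(l,np.degrees(np.arctan2(*(b-a)[1::-1]))%180)
print(arm.read_state()["clock"])
E
python3 fit.py
```

```text
hub [0.5863 0.2541] arm0,pointer deg [104.1459 186.9197]
tree_hub [0.5863 0.2541 0.13  ] [('s', array([-0.7, -2.3])), ('t', array([1.7, 1. ]))]
load_mark [0.4433 0.2367 0.012 ] [('s', array([-0.8,  0. ])), ('t', array([-0.7, -1.7]))]
arm0_tip [0.5511 0.3937 0.13  ] [('s', array([-0.1, -1.9])), ('t', array([-2.1, -2.3]))]
arm1_tip [0.443  0.2687 0.13  ] [('s', array([3.9, 0.2])), ('t', array([0.6, 4.5]))]
arm2_tip [0.6215 0.1144 0.13  ] [('s', array([-0.1,  2.3])), ('t', array([1.1, 0.5]))]
arm3_tip [0.7295 0.2394 0.13  ] [('s', array([3.4, 1.1])), ('t', array([-0.4,  0.1]))]
yoke_long [('s', array([ 0.4963, -0.1835])), ('t', array([ 0.4886, -0.1731]))]
yoke_long_saddle [('s', array([ 0.4856, -0.18  ])), ('t', array([ 0.5008, -0.1698]))]
drill_nest [('s', array([ 0.4935, -0.1746])), ('t', array([ 0.4885, -0.169 ]))]
wait_nest [('s', array([ 0.5089, -0.3266])), ('t', array([ 0.4953, -0.3232]))]
yoke_short [('s', array([ 0.498 , -0.3315])), ('t', array([ 0.492 , -0.3196]))]
yoke_short_saddle [('s', array([ 0.5037, -0.3279])), ('t', array([ 0.5089, -0.3278]))]
[259.2084 234.1948 377.9485 220.3605] 92.74757850260758
[315.8664 197.6732 371.7818 191.0844] 92.92189779653091
[370.721  183.9692 255.7865 197.0445] 92.71259066481387
[329.3371 217.8992 294.4803 223.7518] 95.65652379375287
[374.3709 224.3392 259.3013 237.4794] 92.60620745099227
4.2
```

```bash
cat >> h.py <<'E'
def plan(x,y,z,yaw):
    "dp & rot to put TCP at xyz, tool z down, tool y along yaw deg (mod 180)"
    st=arm.read_state();q=R.from_quat(st["tcp_rot"]);p=np.array(st["position"])
    dp=q.inv().apply(np.array([x,y,z])-p)
    c=[]
    for k in (0,180):
        a=np.radians(yaw+k);Y=np.array([np.cos(a),np.sin(a),0]);Z=np.array([0,0,-1.]);X=np.cross(Y,Z)
        c.append((q.inv()*R.from_matrix(np.c_[X,Y,Z])).as_rotvec())
    c=min(c,key=np.linalg.norm)
    print("dp",np.round(dp,4),"rot",np.round(c,4),"j7",round(st["joints"][6],2),"F",np.round(st["contact_force"],1),"w",round(st["width"],3),"t",st["clock"])
E
python3 -c "
from h import *
plan(.5585,.3657,.25,14)"
```

```text
dp [-0.423  -0.1585 -0.0187] rot [-1.0000e-04  0.0000e+00  1.0216e+00] j7 -0.07 F [-0.   0.3 -0.7] w 1.002 t 4.2
```

Request:
send_rows --claw '[0.05, 0.05, 0.05, 0.05, 0.05, 0.05, 0.05, 0.05, 0.05, 0.05]' --dp '[[-0.02, -0.008, -0.005], [-0.065, -0.024, -0.019], [-0.11, -0.041, -0.019], [-0.155, -0.058, -0.019], [-0.2, -0.075, -0.019], [-0.245, -0.092, -0.019], [-0.29, -0.109, -0.019], [-0.335, -0.126, -0.019], [-0.38, -0.142, -0.019], [-0.423, -0.1585, -0.019]]' --delta_rot '[[0, 0, 0.1], [0, 0, 0.22], [0, 0, 0.34], [0, 0, 0.46], [0, 0, 0.58], [0, 0, 0.7], [0, 0, 0.82], [0, 0, 0.9], [0, 0, 0.97], [0, 0, 1.02]]'

```text
clock: 5.2
position: [0.5599, 0.3643, 0.2505]
tcp_rot: [0.616, 0.788, 0.0, 0.0]
contact_force: [-0.0, 0.6, 0.3]
width: 0.589
grasp_force: 0.0
```

```bash
python3 - <<'E'
from h import *
w=arm.grab_frame("wrist")
w=arm.grab_frame("wrist")
save(w,"w0.png");print(w["fx"],w["cx"],w["cy"],np.round(w["camera_from_world"],3))
import pickle;pickle.dump(w,open("w0.pkl","wb"))
plan(.5585,.3657,.25,14)
E
```

```text
297.3186396354542 252.285614962722 195.50355056022346 [[ 0.973  0.229  0.003 -0.633]
 [ 0.219 -0.935  0.279  0.168]
 [ 0.067 -0.271 -0.96   0.457]
 [ 0.     0.     0.     1.   ]]
dp [ 0.0072 -0.0035  0.0006] rot [ 0.0018  0.0027 -0.0085] j7 -0.27 F [-0.4  0.1 -0.1] w 0.585 t 5.3
```

View pics/w0.png

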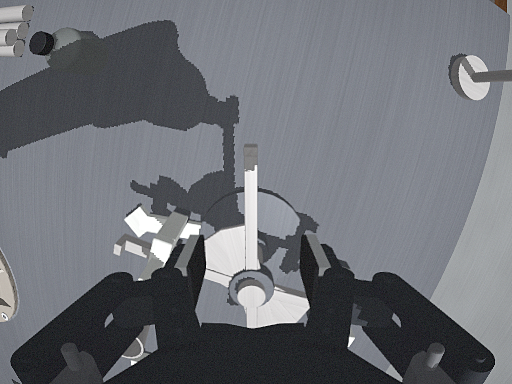

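Arm0 runs vertically between the fingers, with its lip at (250,150) and the hub cap at (251,292). The pointer's square tail shows at (145,220), with arm1's fork beside it.

```bash
cat >> h.py <<'E'
def fray(f,uv):
    T=np.array(f["camera_from_world"]);d=np.array([(uv[0]-f["cx"])/f["fx"],(uv[1]-f["cy"])/f["fy"]]);th=np.hypot(*d)
    v=np.r_[d/max(th,1e-9)*np.sin(th),np.cos(th)];return T[:3,:3].T@v,-T[:3,:3].T@T[:3,3]
def fatz(f,uv,z):
    d,o=fray(f,uv);return o+d*(z-o[2])/d[2]
E
python3 - <<'E'
from h import *
import pickle;w=pickle.load(open("w0.pkl","rb"));np.set_printoptions(precision=4,suppress=True)
g=cv2.cvtColor(w["pixels"],cv2.COLOR_RGB2GRAY).astype(int)
P=[]
for r in range(175,215,8):
    b=np.where(g[r,235:268]>195)[0]+235;print(r,b[0],b[-1]);P.append(fatz(w,((b[0]+b[-1])/2,r),.13))
P=np.array(P);d=P[0]-P[-1];print(P[:, :2],np.degrees(np.arctan2(d[1],d[0])))
print("lip",fatz(w,(251,145),.144),"hubcap",fatz(w,(251.5,295),.146), "square tail",[fatz(w,u,.012) for u in ((123,221),(138,205),(160,218),(144,237))])
cv2.imwrite("pics/w0z.png",cv2.resize(cv2.cvtColor(w["pixels"][180:340,100:330],cv2.COLOR_RGB2BGR),None,fx=3.4,fy=3.4,interpolation=cv2.INTER_CUBIC))
E
```

```text
175 245 256
183 245 256
191 245 256
199 245 256
207 245 256
[[0.5611 0.3702]
 [0.5628 0.3629]
 [0.5645 0.3555]
 [0.5662 0.348 ]
 [0.568  0.3404]] 103.1566170160858
lip [0.5549 0.3985 0.144 ] hubcap [0.589  0.2549 0.146 ] square tail [array([0.3993, 0.2371, 0.012 ]), array([0.4205, 0.2677, 0.012 ]), array([0.4557, 0.2563, 0.012 ]), array([0.4348, 0.2202, 0.012 ])]
```

View pics/w0z.png

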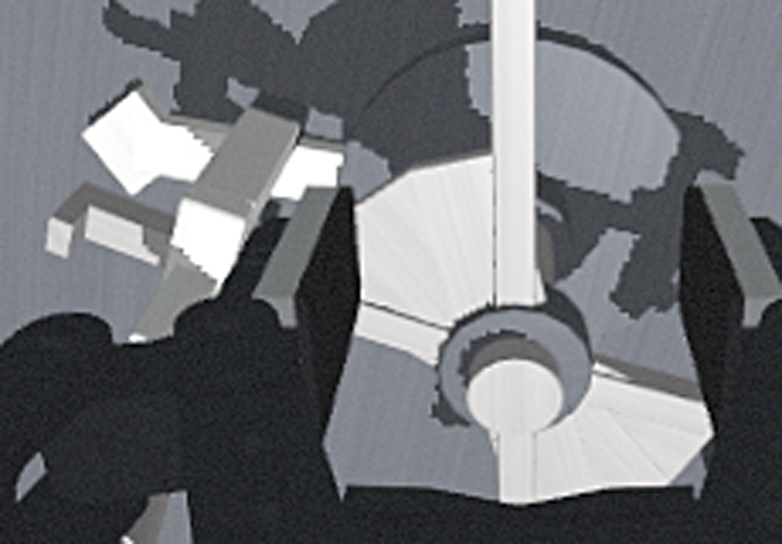

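```bash
python3 - <<'E'
from h import *
plan(.5622,.3656,.112,13.2)
for f in (.0575*k for k in range(1,11)): print(np.round([.112*(np.cos(f)-1),-.112*np.sin(f),-f],4).tolist())
E
```

```text
dp [ 6.600e-03 -1.000e-04  1.386e-01] rot [0.0018 0.0027 0.0054] j7 -0.27 F [-0.4  0.1 -0.1] w 0.585 t 5.3
[-0.0002, -0.0064, -0.0575]
[-0.0007, -0.0129, -0.115]
[-0.0017, -0.0192, -0.1725]
[-0.0029, -0.0255, -0.23]
[-0.0046, -0.0318, -0.2875]
[-0.0066, -0.0379, -0.345]
[-0.009, -0.0439, -0.4025]
[-0.0116, -0.0497, -0.46]
[-0.0147, -0.0554, -0.5175]
[-0.018, -0.0609, -0.575]
```

Request:
send_rows --claw '[0.05, 0.05, 0.05, 0.05, 0.05, 0.05, 0.018, 0.018, 0.018, 0.018]' --dp '[[0.003, 0, 0.02], [0.006, 0, 0.05], [0.0065, 0, 0.08], [0.0065, 0, 0.11], [0.0065, 0, 0.13], [0.0065, 0, 0.1385], [0.0065, 0, 0.1385], [0.0065, 0, 0.1385], [0.0065, 0, 0.1385], [0.0065, 0, 0.1385]]' --delta_rot '[[0, 0, 0], [0, 0, 0.005], [0, 0, 0.005], [0, 0, 0.005], [0, 0, 0.005], [0, 0, 0.005], [0, 0, 0.005], [0, 0, 0.005], [0, 0, 0.005], [0, 0, 0.005]]'

```text
clock: 6.3
position: [0.5575, 0.3724, 0.113]
tcp_rot: [0.617, 0.787, 0.001, 0.0]
contact_force: [0.2, -0.1, 0.1]
width: 0.211
grasp_force: 0.4
```

```bash
python3 - <<'E'
from h import *
w=arm.grab_frame("wrist");save(w,"w1.png");plan(.5622,.3656,.112,13.2)
E
```

```text
dp [-0.0077  0.0031  0.0008] rot [ 0.0014 -0.0007  0.0105] j7 -0.24 F [ 1.  -0.6  0.8] w 0.208 t 6.35
```

View pics/w1.png

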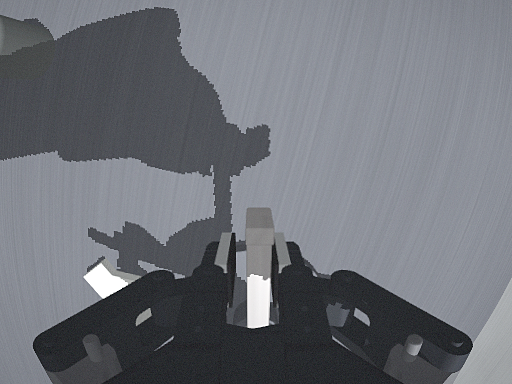

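The arm sits between the fingers at (260,290) with the lip just outside them. The radius is about 8 mm too large, so I'll take that back while turning.

Request:
send_rows --claw '[0.018, 0.018, 0.018, 0.018, 0.018, 0.018, 0.018, 0.018, 0.018, 0.018]' --dp '[[-0.0075, 0.001, 0], [-0.008, -0.0045, 0], [-0.0087, -0.012, 0], [-0.0104, -0.0225, 0], [-0.0121, -0.0308, 0], [-0.0141, -0.0369, 0], [-0.0165, -0.0429, 0], [-0.0191, -0.0487, 0], [-0.0222, -0.0544, 0], [-0.0255, -0.0599, 0]]' --delta_rot '[[0, 0, 0.0], [0, 0, -0.05], [0, 0, -0.115], [0, 0, -0.21], [0, 0, -0.2875], [0, 0, -0.345], [0, 0, -0.4025], [0, 0, -0.46], [0, 0, -0.5175], [0, 0, -0.575]]'

```text
clock: 7.35
position: [0.5053, 0.3322, 0.1122]
tcp_rot: [0.368, 0.93, 0.0, 0.0]
contact_force: [3.0, 0.5, -0.4]
width: 0.212
grasp_force: 1.0
```

```bash
python3 - <<'E'
from h import *
st=arm.read_state();p=st["position"];d=p[:2]-np.array([.5878,.2565]);print(np.hypot(*d),np.degrees(np.arctan2(d[1],d[0])),p,st["clock"],st["joints"],st["contact_force"])
Y=R.from_quat(st["tcp_rot"]).as_matrix()[:,0];print(np.degrees(np.arctan2(Y[1],Y[0])))
E
```

```text
0.11195756461802676 137.44168961625218 [0.50533324 0.3322214  0.11218258] 7.35 [-0.86549412  0.44986458  0.22734779  1.88187254 -0.13345517  0.8234961
  0.24860675] [ 3.01561844  0.47490149 -0.37915359]
136.8568230112533
```

Request:
send_rows --claw '[0.018, 0.018, 0.018, 0.018, 0.018, 0.018, 0.018, 0.018, 0.018, 0.018]' --dp '[[-0.0002, -0.0064, 0], [-0.0007, -0.0129, 0], [-0.0017, -0.0192, 0], [-0.0029, -0.0255, 0], [-0.0046, -0.0318, 0], [-0.0066, -0.0379, 0], [-0.009, -0.0439, 0], [-0.0116, -0.0497, 0], [-0.0147, -0.0554, 0], [-0.018, -0.0609, 0]]' --delta_rot '[[0, 0, -0.0575], [0, 0, -0.115], [0, 0, -0.1725], [0, 0, -0.23], [0, 0, -0.2875], [0, 0, -0.345], [0, 0, -0.4025], [0, 0, -0.46], [0, 0, -0.5175], [0, 0, -0.575]]'

```text
clock: 8.35
position: [0.4764, 0.2759, 0.1121]
tcp_rot: [0.089, 0.996, 0.0, 0.0]
contact_force: [0.1, 2.2, -0.1]
width: 0.211
grasp_force: 1.1
```

Request:
send_rows --claw '[0.018, 0.018, 0.018, 0.018, 0.018, 0.018]' --dp '[[-0.0002, -0.0064, 0], [-0.0007, -0.0129, 0], [-0.0017, -0.0192, 0], [-0.0029, -0.0255, 0], [-0.0037, -0.0285, 0], [-0.0037, -0.0285, 0]]' --delta_rot '[[0, 0, -0.0575], [0, 0, -0.115], [0, 0, -0.1725], [0, 0, -0.23], [0, 0, -0.257], [0, 0, -0.257]]'

```text
clock: 8.95
position: [0.475, 0.2468, 0.112]
tcp_rot: [-0.038, 0.999, -0.0, 0.0]
contact_force: [-0.0, 0.1, 0.2]
width: 0.214
grasp_force: 0.0
```

```bash
python3 - <<'E'
from h import *
import pickle
w=arm.grab_frame("wrist");save(w,"w2.png");pickle.dump(w,open("w2.pkl","wb"))
st=arm.read_state();p=st["position"];d=p[:2]-np.array([.5878,.2565]);print(np.hypot(*d),np.degrees(np.arctan2(d[1],d[0])),p,st["clock"],st["joints"],st["contact_force"])
Y=R.from_quat(st["tcp_rot"]).as_matrix()[:,0];print(np.degrees(np.arctan2(Y[1],Y[0])))
E
```

```text
0.11324145968192709 -175.24830647083436 [0.47494775 0.24711934 0.11192748] 9.0 [-0.64332327  0.34550233  0.05181361  2.02828898 -0.02503564  0.76834583
  1.06957211] [ 0.10375973 -0.17085312  0.95441462]
-175.6833895974768
```

View pics/w2.png

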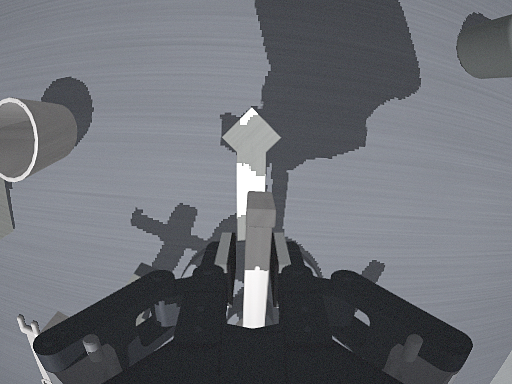

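The pointer's tip is at (250,106), with its diamond corners at (221,140) and (280,137). The arm lip, ahead of the fingers, is at (261,192). I'll compare their angles next.

```bash
python3 - <<'E'
from h import *
import pickle
w=pickle.load(open("w2.pkl","rb"));np.set_printoptions(precision=4,suppress=True)
H=np.array([.5878,.2565])
def a(n,u,z):
    p=fatz(w,u,z)[:2];d=p-H;print(n,p,"r",round(np.hypot(*d),4),"ang",round(np.degrees(np.arctan2(d[1],d[0]))%360,2))
g=cv2.cvtColor(w["pixels"],cv2.COLOR_RGB2GRAY).astype(int)
a("tip",(250.5,106),.012);a("corners",(250.5,138.5),.012)
for r in (160,170,180): 
    e=np.diff(g[r,225:280]);l=225+np.argmax(e);rr=225+np.argmin(e);print(r,l,rr);a("shaft",((l+rr)/2+.5,r),.012)
for r in (195,199):
    print(g[r,240:282])
a("lip outer top",(260.5,192),.144)
for r in (285,300,315):
    b=np.where(g[r,238:280]>170)[0]+238;print(r,b[0],b[-1]);a("arm",((b[0]+b[-1])/2,r),.13)
E
```

```text
tip [0.3996 0.2399] r 0.1889 ang 185.04
corners [0.4262 0.2419] r 0.1622 ang 185.17
160 236 265
shaft [0.444  0.2436] r 0.1443 ang 185.12
170 236 250
shaft [0.4529 0.238 ] r 0.1361 ang 187.81
180 236 264
shaft [0.461  0.2444] r 0.1273 ang 185.43
[255 255 255 255 255 255 255 141 104 106 111 112 115 115 118 113 115 114
 115 113 111 114 114 115 114 114 114 109 113 116 112 112 101  80  74  74
  80  80  83  82  76  85]
[255 255 255 255 255 255 255 112 107 117 113 114 111 113 114 112 110 116
 114 113 113 112 115 110 107 111 109 109 106 108 108 113 113  93  73  78
  79  83  79  78  74  82]
lip outer top [0.4348 0.2471] r 0.1533 ang 183.52
285 244 267
arm [0.4865 0.2494] r 0.1015 ang 184.04
300 244 265
arm [0.4959 0.2496] r 0.0921 ang 184.3
315 243 264
arm [0.506  0.2498] r 0.0821 ang 184.65
```

```bash
python3 - <<'E'
from h import *
import pickle
w=pickle.load(open("w2.pkl","rb"));np.set_printoptions(precision=4,suppress=True)
g=cv2.cvtColor(w["pixels"],cv2.COLOR_RGB2GRAY).astype(int)
cv2.imwrite("pics/w2z.png",cv2.resize(cv2.cvtColor(w["pixels"][90:340,180:330],cv2.COLOR_RGB2BGR),None,fx=2.4,fy=2.4,interpolation=cv2.INTER_CUBIC))
H=np.array([.588,.2552])
def a(n,u,z):
    p=fatz(w,u,z)[:2];d=p-H;print(n,p,"r",round(np.hypot(*d),4),"ang",round(np.degrees(np.arctan2(d[1],d[0]))%360,2))
a("ptip",(250.5,106),.012);a("corners",(250.5,138.5),.012);a("shaft",(250.5,160),.012)
a("L",(246.5,193),.116);a("R",(273,193),.116);a("lip bottom",(260,193),.116)
a("lip top",(260,224),.144)
E
```

```text
ptip [0.3996 0.2399] r 0.189 ang 184.64
corners [0.4262 0.2419] r 0.1623 ang 184.71
shaft [0.4441 0.2432] r 0.1444 ang 184.77
L [0.4435 0.2417] r 0.1452 ang 185.33
R [0.4425 0.2546] r 0.1455 ang 180.24
lip bottom [0.443  0.2483] r 0.1452 ang 182.73
lip top [0.4481 0.248 ] r 0.14 ang 182.95
```

View pics/w2z.png

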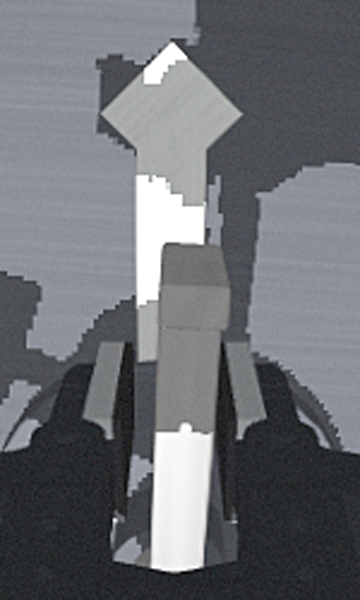

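Request:
send_rows --claw '[0.018, 0.018, 0.018, 0.018, 0.045, 0.045, 0.045, 0.045]' --dp '[[0, -0.002, 0], [-0.0001, -0.0039, 0], [-0.0001, -0.0039, 0], [-0.0001, -0.0039, 0], [-0.0001, -0.0039, 0], [-0.0001, -0.0039, 0], [-0.0001, -0.0039, 0], [-0.0001, -0.0039, 0]]' --delta_rot '[[0, 0, -0.017], [0, 0, -0.035], [0, 0, -0.035], [0, 0, -0.035], [0, 0, -0.035], [0, 0, -0.035], [0, 0, -0.035], [0, 0, -0.035]]'

```text
clock: 9.8
position: [0.4751, 0.2437, 0.1118]
tcp_rot: [-0.056, 0.998, -0.0, -0.0]
contact_force: [-0.8, -0.6, -0.7]
width: 0.526
grasp_force: 0.0
```

Request:
send_rows --claw '[0.045, 0.045, 0.045, 0.045, 0.045, 0.045]' --dp '[[0, 0, -0.02], [0, 0, -0.05], [0, 0, -0.09], [0, 0, -0.13], [0, 0, -0.138], [0, 0, -0.138]]' --delta_rot '[[0, 0, 0], [0, 0, 0], [0, 0, 0], [0, 0, 0], [0, 0, 0], [0, 0, 0]]'

```text
clock: 10.4
position: [0.4757, 0.244, 0.2512]
tcp_rot: [-0.056, 0.998, 0.001, 0.001]
contact_force: [-0.1, 0.5, -1.0]
width: 0.528
grasp_force: 0.0
```

```bash
python3 - <<'E'
from h import *
import pickle
w=arm.grab_frame("wrist");save(w,"w3.png");pickle.dump(w,open("w3.pkl","wb"));w=w["pixels"]
cv2.imwrite("pics/w3z.png",cv2.resize(cv2.cvtColor(w[60:340,170:340],cv2.COLOR_RGB2BGR),None,fx=2,fy=2,interpolation=cv2.INTER_CUBIC))
plan(.492,-.172,.25,92.7)
E
```

```text
dp [ 0.0297 -0.415  -0.0005] rot [0.0003 0.0004 0.0651] j7 1.1 F [-1.  -0.  -0.9] w 0.528 t 10.45
```

View pics/w3z.png

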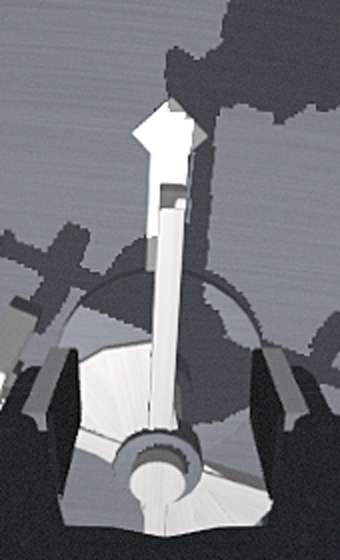

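The arm lies over the pointer, with the pointer corners at crop (132,132) and (207,135) and the lip at (172,186). I'll check it numerically.

```bash
python3 - <<'E'
from h import *
import pickle
w=pickle.load(open("w3.pkl","rb"));np.set_printoptions(precision=4,suppress=True)
g=cv2.cvtColor(w["pixels"],cv2.COLOR_RGB2GRAY).astype(int)
H=np.array([.588,.2552])
def a(n,u,z):
    p=fatz(w,u,z)[:2];d=p-H;print(n,p,"r",round(np.hypot(*d),4),"ang",round(np.degrees(np.arctan2(d[1],d[0]))%360,2))
a("ptip",(256,108.5),.012);a("corners",(254.8,126.7),.012)
for r in (142,148): print(r,g[r,235:275])
a("lip bottom",(256.2,152.5),.116);a("lip top",(256.2,163),.144)
for r in (176,200,220):
    b=np.where(g[r,240:268]>200)[0]+240;print(r,b[0],b[-1])
    a("arm",((b[0]+b[-1]+1)/2,r),.13)
a("collar",(170+156/2,60+470/2),.13); a("cap",(170+158/2,60+476/2),.146)
E
```

```text
ptip [0.4009 0.2412] r 0.1876 ang 184.27
corners [0.4244 0.2423] r 0.1641 ang 184.5
142 [139 136 135 135 135 138 135 133 131 145 244 255 255 255 255 255 255 255
 255 255 255 255 255 255 255 255 255 255 255  72 137 121  66  73  72  67
  71  75  71  66]
148 [134 134 134 136 138 135 138 136 125 177 255 255 255 255 255 255 255 255
 255 255 255 255 255 255 255 255 255 255 174  97 127  65  76  70  69  65
  78  76  71  71]
lip bottom [0.4433 0.2446] r 0.1451 ang 184.17
lip top [0.4484 0.2448] r 0.14 ang 184.26
176 244 260
arm [0.4632 0.2433] r 0.1254 ang 185.44
200 248 259
arm [0.4857 0.2472] r 0.1026 ang 184.46
220 247 258
arm [0.5056 0.2485] r 0.0827 ang 184.65
collar [0.5923 0.2528] r 0.0049 ang 331.3
cap [0.5847 0.2532] r 0.0039 ang 210.88
```

Request:
send_rows --claw '[0.045, 0.045, 0.045, 0.045, 0.045, 0.045, 0.045, 0.045, 0.045, 0.045]' --dp '[[0.002, -0.02, 0], [0.005, -0.065, 0], [0.008, -0.11, 0], [0.011, -0.155, 0], [0.014, -0.2, 0], [0.017, -0.245, 0], [0.021, -0.29, 0], [0.025, -0.335, 0], [0.029, -0.38, 0], [0.03, -0.415, 0]]' --delta_rot '[[0, 0, 0.01], [0, 0, 0.02], [0, 0, 0.03], [0, 0, 0.04], [0, 0, 0.05], [0, 0, 0.06], [0, 0, 0.065], [0, 0, 0.065], [0, 0, 0.065], [0, 0, 0.065]]'

```text
clock: 11.45
position: [0.49, -0.1753, 0.2484]
tcp_rot: [-0.022, 1.0, -0.0, -0.001]
contact_force: [0.1, 0.9, -0.4]
width: 0.527
grasp_force: 0.0
```

Request:
send_rows --claw '[0.045, 0.045]' --dp '[[0, 0, 0], [0, 0, 0]]' --delta_rot '[[0, 0, 0], [0, 0, 0]]'

```text
clock: 11.65
position: [0.4907, -0.1729, 0.2483]
tcp_rot: [-0.022, 1.0, -0.0, -0.001]
contact_force: [-0.2, 0.3, -0.7]
width: 0.523
grasp_force: 0.0
```

```bash
python3 - <<'E'
from h import *
import pickle
w=arm.grab_frame("wrist");save(w,"w4.png");pickle.dump(w,open("w4.pkl","wb"))
cv2.imwrite("pics/w4z.png",cv2.resize(cv2.cvtColor(w["pixels"][100:350,150:360],cv2.COLOR_RGB2BGR),None,fx=2.4,fy=2.4,interpolation=cv2.INTER_CUBIC))
plan(.492,-.172,.25,92.7)
for n in ("yoke_long_saddle","yoke_long"): print(n,[(np.round(d["uv"],1),d["conf"]) for d in arm.place_of(n,w)][:3])
E
```

```text
dp [-0.001  -0.0001 -0.0014] rot [ 0.0003 -0.0022 -0.0005] j7 1.9 F [-0.4 -0.6 -0.1] w 0.525 t 11.7
yoke_long_saddle [(array([250. , 187.8]), 0.93), (array([254.6, 172.9]), 0.19)]
yoke_long [(array([251.4, 174.5]), 0.66)]
```

View pics/w4z.png

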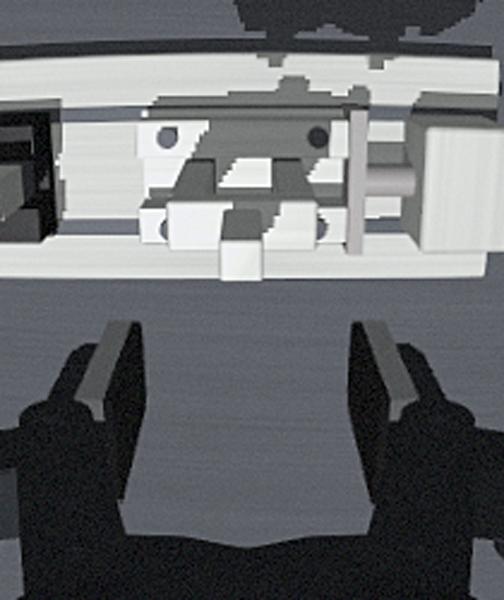

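The shank top is a bright square at crop (241,260). The bridge spans crop columns 168–315. The pusher plate of the cylinder is at (357,180).

```bash
python3 - <<'E'
from h import *
import pickle
w=pickle.load(open("w4.pkl","rb"));np.set_printoptions(precision=4,suppress=True)
P=lambda u,z: fatz(w,(150+u[0]/2.4-.3,100+u[1]/2.4-.3),z)
for n,u,z in (("shank c",(241.5,260),.179),("sh L",(220,281),.179),("sh R",(263,281),.179),("sh Lb",(220,240),.179),("br L",(168,250),.139),("br R",(316,250),.139),("br Lb",(170,202),.139),("br Rb",(313,202),.139)): print(n,P(u,z))
a,b=P((168,250),.139),P((316,250),.139);print(np.degrees(np.arctan2(*(b-a)[1::-1])))
a,b=P((170,202),.139),P((313,202),.139);print(np.degrees(np.arctan2(*(b-a)[1::-1])))
print(P((241,250),.139),P((241.5,202),.139))
E
```

```text
shank c [ 0.491  -0.1742  0.179 ]
sh L [ 0.4983 -0.1807  0.179 ]
sh R [ 0.4977 -0.1671  0.179 ]
sh Lb [ 0.4847 -0.1812  0.179 ]
br L [ 0.5015 -0.2014  0.139 ]
br R [ 0.4991 -0.1463  0.139 ]
br Lb [ 0.4831 -0.2009  0.139 ]
br Rb [ 0.4808 -0.1487  0.139 ]
92.46576575712622
92.45331894778128
[ 0.5003 -0.1742  0.139 ] [ 0.482  -0.1748  0.139 ]
```

```bash
python3 -c "
from h import *
plan(.491,-.1742,.143,92.5)"
```

```text
dp [ 0.0004 -0.0031  0.1061] rot [ 0.0004 -0.0013  0.0047] j7 1.9 F [0.2 0.  0.5] w 0.523 t 11.8
```

Request:
send_rows --claw '[0.045, 0.045, 0.045, 0.045, 0.045, 0.045, 0.045]' --dp '[[0, -0.001, 0.015], [0, -0.0025, 0.04], [0, -0.0025, 0.065], [0, -0.0025, 0.09], [0, -0.0025, 0.1], [0, -0.0025, 0.105], [0, -0.0025, 0.105]]' --delta_rot '[[0, 0, 0], [0, 0, 0.003], [0, 0, 0.003], [0, 0, 0.003], [0, 0, 0.003], [0, 0, 0.003], [0, 0, 0.003]]'

```text
clock: 12.5
position: [0.492, -0.1742, 0.1449]
tcp_rot: [-0.022, 1.0, 0.0, -0.0]
contact_force: [0.4, -0.0, 0.8]
width: 0.524
grasp_force: 0.0
```

```bash
python3 -c "
from h import *
plan(.491,-.1742,.143,92.5)
print(arm.read_state()['position'],arm.read_state()['joints'])"
```

```text
dp [0.001  0.0001 0.0019] rot [ 0.0001 -0.0003  0.0011] j7 1.97 F [ 0.4 -0.   0.8] w 0.524 t 12.5
[ 0.49201192 -0.17424615  0.14491489] [-0.09855915  0.29169312  0.3738157   2.04768112 -0.14318561  0.82673818
  1.97373326]
```

Centred on the shank. Closing now, then I'll test the lift.

Request:
send_rows --claw '[0.02, 0.005, 0.005, 0.005, 0.005, 0.005, 0.005]' --dp '[[0.0005, 0, 0.001], [0.0005, 0, 0.001], [0.0005, 0, 0.001], [0.0005, 0, 0.001], [0.0005, 0, 0.001], [0.0005, 0, 0.001], [0.0005, 0, 0.001]]' --delta_rot '[[0, 0, 0], [0, 0, 0], [0, 0, 0], [0, 0, 0], [0, 0, 0], [0, 0, 0], [0, 0, 0]]'

```text
clock: 13.2
position: [0.492, -0.1748, 0.1447]
tcp_rot: [-0.022, 1.0, -0.0, 0.001]
contact_force: [-0.7, 0.0, 7.5]
width: 0.155
grasp_force: 59.1
```

Request:
send_rows --claw '[0.005, 0.005, 0.005, 0.005, 0.005, 0.005, 0.005, 0.005, 0.005, 0.005]' --dp '[[0, 0, -0.003], [0, 0, -0.008], [0, 0, -0.016], [0, 0, -0.026], [0, 0, -0.04], [0, 0, -0.06], [0, 0, -0.085], [0, 0, -0.11], [0, 0, -0.125], [0, 0, -0.13]]' --delta_rot '[[0, 0, 0], [0, 0, 0], [0, 0, 0], [0, 0, 0], [0, 0, 0], [0, 0, 0], [0, 0, 0], [0, 0, 0], [0, 0, 0], [0, 0, 0]]'

```text
clock: 14.2
position: [0.492, -0.1749, 0.2761]
tcp_rot: [-0.022, 1.0, -0.0, 0.001]
contact_force: [0.2, 0.1, -3.0]
width: 0.156
grasp_force: 58.5
```

```bash
python3 - <<'E'
from h import *
import pickle
w=arm.grab_frame("wrist");save(w,"w5.png");pickle.dump(w,open("w5.pkl","wb"))
plan(.4883,.2474,.274,94.5);print(arm.read_state()["position"])
E
```

```text
dp [-0.015   0.4219  0.0016] rot [-0.0003  0.0025 -0.0344] j7 1.9 F [ 0.4 -0.  -2. ] w 0.156 t 14.25
[ 0.49189615 -0.17478169  0.27570639]
```

View pics/w5.png

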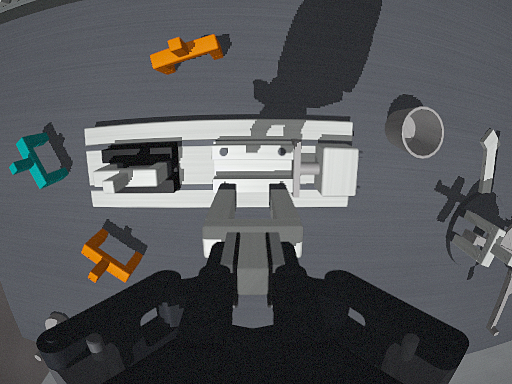

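The nest is clear of its fork, which hangs upright between the pads. Its feet are at about z = 0.171, and the wait-nest fork is untouched. Next I carry it over arm0.

Request:
send_rows --claw '[0.005, 0.005, 0.005, 0.005, 0.005, 0.005, 0.005, 0.005, 0.005, 0.005]' --dp '[[0, 0.01, -0.004], [-0.002, 0.03, -0.01], [-0.003, 0.06, -0.01], [-0.004, 0.095, -0.01], [-0.005, 0.13, -0.01], [-0.007, 0.165, -0.01], [-0.008, 0.2, -0.01], [-0.009, 0.235, -0.01], [-0.011, 0.27, -0.01], [-0.012, 0.305, -0.01]]' --delta_rot '[[0, 0, 0], [0, 0, -0.005], [0, 0, -0.01], [0, 0, -0.015], [0, 0, -0.02], [0, 0, -0.025], [0, 0, -0.03], [0, 0, -0.034], [0, 0, -0.034], [0, 0, -0.034]]'

```text
clock: 15.25
position: [0.489, 0.1325, 0.2831]
tcp_rot: [-0.039, 0.999, -0.0, -0.001]
contact_force: [1.0, -0.1, -2.3]
width: 0.152
grasp_force: 58.6
```

Request:
send_rows --claw '[0.005, 0.005, 0.005, 0.005, 0.005, 0.005, 0.005, 0.005]' --dp '[[0, 0.03, 0], [0, 0.06, 0], [0, 0.085, 0], [0, 0.1, 0], [0, 0.11, 0], [0, 0.116, 0], [0, 0.116, 0], [0, 0.116, 0]]' --delta_rot '[[0, 0, 0], [0, 0, 0], [0, 0, 0], [0, 0, 0], [0, 0, 0], [0, 0, 0], [0, 0, 0], [0, 0, 0]]'

```text
clock: 16.05
position: [0.4811, 0.2453, 0.2838]
tcp_rot: [-0.039, 0.999, -0.0, -0.0]
contact_force: [-0.6, -0.4, -2.7]
width: 0.156
grasp_force: 58.6
```

```bash
python3 - <<'E'
from h import *
import pickle
w=arm.grab_frame("wrist");save(w,"w6.png");pickle.dump(w,open("w6.pkl","wb"))
plan(.4893,.2475,.25,94.5);st=arm.read_state();print(st["position"],st["grasp_force"],st["joints"])
g=cv2.cvtColor(w["pixels"],cv2.COLOR_RGB2GRAY).astype(int)
for n,e,z in (("arm0_tip",(.4445,.2446),.13),("load_mark",(.444,.2435),.012),("yoke_long_saddle",None,.255)):
    for f,nm,fn in ((w,"w",fatz),(arm.grab_frame("top"),"t",atz)):
        print(n,nm,[(np.round(d["uv"],1).tolist(),round(d["conf"],2),np.round(fn(f,d["uv"],z)[:2],4).tolist()) for d in arm.place_of(n,f)[:3]])
E
```

```text
dp [-0.0083  0.0016  0.0338] rot [-0.0003  0.     -0.0017] j7 1.07 F [-0.1  0.3 -3. ] w 0.155 t 16.1
[0.48111508 0.24527158 0.28382301] 58.63265633583069 [-0.63641999  0.15920885  0.05141668  1.84769052 -0.00870521  1.13505695
  1.06568242]
arm0_tip w [([259.1, 146.2], 0.97, [0.4442, 0.2496])]
arm0_tip t [([163.3, 231.2], 0.57, [0.4419, 0.2352]), ([261.2, 135.8], 0.38, [0.7136, -0.0668])]
load_mark w [([252.0, 136.4], 0.8, [0.4445, 0.2425])]
load_mark t [([172.3, 236.9], 0.58, [0.4383, 0.2354])]
yoke_long_saddle w [([251.8, 231.4], 0.95, [0.4834, 0.2454])]
yoke_long_saddle t [([146.0, 207.9], 0.71, [0.4877, 0.2488])]
```

```bash
python3 - <<'E'
from h import *
import pickle
w=pickle.load(open("w6.pkl","rb"))
g=cv2.cvtColor(w["pixels"],cv2.COLOR_RGB2GRAY).astype(int)
for r in range(132,186,4): print(r,g[r,240:276])
np.set_printoptions(precision=4,suppress=True)
w3=pickle.load(open("w3.pkl","rb"));print([ (d["uv"]) for d in []])
E
```

```text
132 [134 133 132 122 151 255 255 255 255 255 255 255 255 255 255 255 151 164
 163 165 167 157  63  65  67  71  73  68  70  73  71  68  70  67 121 138]
136 [136 134 134 123 163 255 255 255 255 255 255 255 255 255 255 201 198 151
 156 158 162 148  64 111 128  62  73  70  70  71  75  73  74  70 114 140]
140 [134 134 137 122 170 255 255 255 255 255 255 255 255 255 255 255 255 255
 255 255 255 255  71 149 131  67  78  74  69  82  70  73  68 115 143 139]
144 [136 135 131 122 178 255 255 255 243  73  95  94  98  99  93  96  90  93
  84 147 252 255  75 129  67  71  75  77  73  70  76  78  64 112 142 141]
148 [138 136 134 125 184 255 255 255 160 118 128 128 128 127 127 126 129 129
 129 108 218 255 106 124  67  69  77  73  73  72  72  73  66 108 141 134]
152 [134 134 136 120 187 255 255 255 206 108 121 122 120 121 122 126 126 126
 121 132 229 255  86 134 115  67  70  76  72  76  74  73  75  62 107 143]
156 [135 137 134 119 190 255 255 255 216 117 125 133 127 126 130 131 126 126
 117 179 255 255  65 134  87  74  74  73  71  74  72  73  63 104 144 133]
160 [134 135 134 121 194 255 255 255 159 11
[... 316 characters left out ...]
108 165 249 237 235
 235 220 151 119  63  73  72  71  70  76  78  72  73  68  98 144 137 133]
172 [ 65  75  71  68  99 170 164 161 117 108 167 254 245 241 242 237 234 237
 233 199 155 103  66  79  72  75  74  76  80  77  76  75  68  96 145 142]
176 [ 81  73  67  66 103 170 165 165 209 255 243 240 240 240 242 238 234 235
 233 190 161  97  67  71  79  75  71  76  73  73  72  67  67  95 140 137]
180 [ 69  73  76  68 103 172 164 167 213 251 243 240 240 240 241 237 235 237
 232 172 161  95  64  76  73  73  76  77  72  75  80  65  95 141 141 140]
184 [ 77  79  81  72 105 170 165 173 223 249 242 237 239 241 241 237 234 237
 241 159 163  91  74  74  73  74  76  74  71  61  59  62  56  57  58  58]
[]
```

```bash
python3 - <<'E'
from h import *
import pickle
w=pickle.load(open("w6.pkl","rb"));np.set_printoptions(precision=4,suppress=True)
for n,u,z in (("lip",(253.6,143.3),.116),("shaft",(253.2,136),.012),("shaft",(253.2,144),.012),("arm",(253.4,178),.13),("arm",(253.2,184),.13)): print(n,fatz(w,u,z))
plan(.4893,.2475,.175,94.5)
E
```

```text
lip [0.4432 0.2441 0.116 ]
shaft [0.4438 0.2441 0.012 ]
shaft [0.4551 0.245  0.012 ]
arm [0.4773 0.2464 0.13  ]
arm [0.4836 0.2467 0.13  ]
dp [-0.0085  0.0006  0.1088] rot [-0.     -0.     -0.0005] j7 1.07 F [-0.1 -0.8 -1.7] w 0.155 t 16.55
```

Request:
send_rows --claw '[0.005, 0.005, 0.005, 0.005, 0.005, 0.005, 0.005, 0.005, 0.005, 0.005]' --dp '[[-0.004, 0.0005, 0.003], [-0.0083, 0.001, 0.01], [-0.0083, 0.001, 0.02], [-0.0083, 0.001, 0.035], [-0.0083, 0.001, 0.05], [-0.0083, 0.001, 0.068], [-0.0083, 0.001, 0.086], [-0.0083, 0.001, 0.104], [-0.0083, 0.001, 0.118], [-0.0083, 0.001, 0.124]]' --delta_rot '[[0, 0, 0], [0, 0, 0], [0, 0, 0], [0, 0, 0], [0, 0, 0], [0, 0, 0], [0, 0, 0], [0, 0, 0], [0, 0, 0], [0, 0, 0]]'

```text
clock: 17.55
position: [0.4884, 0.2475, 0.158]
tcp_rot: [-0.039, 0.999, -0.001, -0.001]
contact_force: [0.4, -0.5, -2.8]
width: 0.149
grasp_force: 58.5
```

Request:
send_rows --claw '[0.005, 0.005]' --dp '[[0, 0, 0.001], [0, 0, 0.002]]' --delta_rot '[[0, 0, 0], [0, 0, 0]]'

```text
clock: 17.75
position: [0.4894, 0.248, 0.1581]
tcp_rot: [-0.039, 0.999, 0.0, 0.0]
contact_force: [0.0, 0.6, -1.7]
width: 0.156
grasp_force: 58.5
```

Contact is expected at TCP z ≈ 0.150, so I'll lower the rest slowly.

Request:
send_rows --claw '[0.005, 0.005, 0.005, 0.005, 0.005, 0.005]' --dp '[[0, 0, 0.001], [0, 0, 0.002], [0, 0, 0.003], [0, 0, 0.004], [0, 0, 0.005], [0, 0, 0.006]]' --delta_rot '[[0, 0, 0], [0, 0, 0], [0, 0, 0], [0, 0, 0], [0, 0, 0], [0, 0, 0]]'

```text
clock: 18.35
position: [0.4891, 0.2479, 0.1518]
tcp_rot: [-0.039, 0.999, -0.0, 0.0]
contact_force: [-0.5, -0.6, -2.5]
width: 0.154
grasp_force: 58.5
```

Request:
send_rows --claw '[0.005, 0.005, 0.005]' --dp '[[0, 0, 0.0007], [0, 0, 0.0015], [0, 0, 0.0015]]' --delta_rot '[[0, 0, 0], [0, 0, 0], [0, 0, 0]]'

```text
clock: 18.65
position: [0.489, 0.2479, 0.1502]
tcp_rot: [-0.039, 0.999, -0.0, -0.0]
contact_force: [0.3, -0.5, -2.3]
width: 0.152
grasp_force: 58.5
```

Request:
send_rows --claw '[0.005, 0.005, 0.005]' --dp '[[0, 0, 0.0005], [0, 0, 0.001], [0, 0, 0.001]]' --delta_rot '[[0, 0, 0], [0, 0, 0], [0, 0, 0]]'

```text
clock: 18.95
position: [0.4891, 0.248, 0.1497]
tcp_rot: [-0.039, 0.999, 0.0, 0.0]
contact_force: [-2.5, -0.9, 4.2]
width: 0.153
grasp_force: 59.7
```

Contact at z = 0.1497: the force changed from −2.5 N to +4 N, so the fork is seated. Releasing.

Request:
send_rows --claw '[0.014, 0.016, 0.018, 0.022, 0.03, 0.036, 0.036, 0.036]' --dp '[[0, 0, 0], [0, 0, 0], [0, 0, 0], [0, 0, 0], [0, 0, 0], [0, 0, 0], [0, 0, 0], [0, 0, 0]]' --delta_rot '[[0, 0, 0], [0, 0, 0], [0, 0, 0], [0, 0, 0], [0, 0, 0], [0, 0, 0], [0, 0, 0], [0, 0, 0]]'

```text
clock: 19.75
position: [0.4891, 0.2479, 0.1493]
tcp_rot: [-0.039, 0.999, -0.0, -0.0]
contact_force: [-0.5, -0.6, -0.3]
width: 0.421
grasp_force: 0.0
```

Request:
send_rows --claw '[0.036, 0.036, 0.036, 0.036, 0.036, 0.036, 0.036, 0.036]' --dp '[[0, 0, -0.005], [0, 0, -0.015], [0, 0, -0.03], [0, 0, -0.05], [0, 0, -0.075], [0, 0, -0.1], [0, 0, -0.12], [0, 0, -0.12]]' --delta_rot '[[0, 0, 0], [0, 0, 0], [0, 0, 0], [0, 0, 0], [0, 0, 0], [0, 0, 0], [0, 0, 0], [0, 0, 0]]'

```text
clock: 20.55
position: [0.4902, 0.2485, 0.273]
tcp_rot: [-0.039, 0.999, 0.001, 0.002]
contact_force: [0.2, -0.2, -0.8]
width: 0.423
grasp_force: 0.0
```

```bash
python3 - <<'E'
from h import *
w=arm.grab_frame("wrist");save(w,"w7.png")
np.set_printoptions(precision=4,suppress=True,linewidth=250)
st=arm.read_state();print(st["position"],st["width"],st["clock"],st["contact_force"])
g=cv2.cvtColor(w["pixels"],cv2.COLOR_RGB2GRAY).astype(int)
for r in range(128,260,4): print(r,g[r,228:284:2])
print([(d["uv"],d["conf"],fatz(w,d["uv"],.13)) for d in arm.place_of("yoke_long_saddle",w)[:2]])
E
```

```text
[0.4896 0.2482 0.2713] 0.4244197355894835 20.6 [ 0.4932 -0.1798 -0.7879]
128 [129 126 125 128 126 131 122 255 255 255 255 189 236 238 255 255  40  71  68  68  73  61  66  72  69  71  66  74]
132 [130 129 133 131 135 133 128 255 255 255 157 161 159 163 163 163  56  67  71  68  64  69  67  73  72  67  69  65]
136 [129 125 126 127 130 130 124 255 143 120 119 127 119 116 117 156  56  64  71  65  73  68  68  64  73  66  67  71]
140 [133 133 132 134 132 134  51 164 156 122 120 119 117 122 124 150  50  64  66  69  71  68  69  68  68  70  60  71]
144 [128 126 129 130 130 137  65 169 153 216 209 111 117 115 113 188 131  97  70  72  70  73  73  72  70  67  71  68]
148 [129 129 133 130 129  54  63 166 151 249 236 217 217 191 123 255  67 120  69  68  66  64  66  70  69  71  69  60]
152 [131 127 128 131 135  64  67 167 154 250 234 232 234 211 121 255  74  66  70  70  71  67  66  70  64  64  91 132]
156 [128 132 129 132 136  54  62 166 157 248 234 232 231 227 221 255 105  63  72  69  63  68  69  69  68 105 128 127]
160 [136  42  36  43  43  49  71 158 157 245 231 234 233 236 231 255  55  62  48  4
[... 2223 characters left out ...]
  95  66  67  63  65  71  71  70  68  71  70  71  73]
240 [235 240 234 235 233 232 233 233 158 230 228 228 223 227  83  96  81  70  67  66  67  73  68  63  70  72  66  74]
244 [230 236 235 236 231 232 231 230 188 230 229 225 225 222 182  94  82  71  68  61  73  69  67  76  68  73  68  73]
248 [230 232 235 230 231 230 230 229 191 229 228 226 221 218 227  48  78  74  71  71  67  64  71  73  73  71  74  75]
252 [230 229 233 230 235 236 250 154 150 185  65  65  84 218 159  78  53  54  55  73  68  73  67  70  71  67  68  59]
256 [236 226 241 147  38  80 137 149 147 145 138 145 143 143 141 127  62  51  52  48 113 143 141 140 144 141 139 139]
[([249.9, 179.8], 0.7, array([0.4866, 0.2466, 0.13  ]))]
```

```bash
python3 - <<'E'
from h import *
w=arm.grab_frame("wrist");np.set_printoptions(precision=4,suppress=True,linewidth=200)
g=cv2.cvtColor(w["pixels"],cv2.COLOR_RGB2GRAY).astype(int)
print(g[134,240:264],g[138,240:264],g[125,236:266])
print("bridge row184",g[186,205:235]);
b=np.where(g[186,200:300]>200)[0]+200;print(b[0],b[-1])
print("bridge back edge rows",[int(np.argmax(np.diff(g[168:182,c])))+168 for c in (222,228,234,240,270,275,278)])
for n,u,z in (("bridgeL",(b[0],186),.144),("bridgeR",(b[-1]+1,186),.144),("shank top",(252,198),.184),("lip",(250.5,135.5),.116),("shaft",(250.5,125),.012),("shaft",(250.5,134),.012)): print(n,fatz(w,u,z))
t=arm.grab_frame("top");s=arm.grab_frame("scene")
for n in ("arm0_tip","load_mark","hung_long","hung_short","yoke_short"):
    print(n,[[(np.round(d["uv"]).tolist(),round(d["conf"],2)) for d in arm.place_of(n,f)[:3]] for f in (s,t)])
E
```

```text
[132 125 138 255 255 255 255 142 157 160 159 162 156 158 160 165 162 161 161 159 122  58  68  63] [129 118 151 255 135 126 115 122 122 122 128 126 120 121 123 123 117 115 130 160 114  60  65  70] [127 127 129 130 119 128 236 255 255 255 255 255 255 255 255 255 255 255 255 255 255 255 255 255 255 200 126 114  57  67]
bridge row184 [ 68  73  71  71  72  67  69  69  70  66  66  67  65  66  64  66  53 108 251 255 255 255 255 255 255 255 255 255 255 255]
223 281
bridge back edge rows [177, 177, 177, 177, 177, 177, 177]
bridgeL [0.489  0.2208 0.144 ]
bridgeR [0.4848 0.2759 0.144 ]
shank top [0.4868 0.2478 0.184 ]
lip [0.4423 0.243  0.116 ]
shaft [0.4365 0.2421 0.012 ]
shaft [0.4486 0.243  0.012 ]
arm0_tip [[([314.0, 130.0], 0.75)], [([161.0, 230.0], 0.56)]]
load_mark [[([310.0, 152.0], 0.89)], [([173.0, 234.0], 0.9)]]
hung_long [[([314.0, 166.0], 0.69), ([173.0, 242.0], 0.36), ([342.0, 159.0], 0.16)], [([187.0, 186.0], 0.49)]]
hung_short [[([370.0, 152.0], 0.8)], [([125.0, 174.0], 0.61), ([261.0, 135.0], 0.61)]]
yoke_short [[([172.0, 239.0], 0.88), ([171.0, 201.0], 0.81), ([119.0, 272.0], 0.76)], [([329.0, 253.0], 0.71), ([346.0, 204.0], 0.64), ([357.0, 163.0], 0.63)]]
```

The bridge measures 55 mm wide at z = 0.144 and is centred on the arm. The shank is upright above it, and the lip is over the pointer to about 1 mm. Handing in.

```bash
python3 -c "
from bench import arm
print(arm.close_job())"
```

```text
the job is handed in; nothing more can be done
None
```

The finished fork was the long narrow one: I turned arm0 (the free arm paired with arm1, which carries the other long fork) over the pointer, hung the fork upright astride it, and handed the job in; no verdict came back.

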